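Turn the binder divider over

TASK

A ring binder lies open on the desk and its stiff divider sticks up a little from the right-hand pages. With the outside of the fingers, push the divider up from beneath, over the rings, and lay it fully flat on the left-hand pages, then take the hand away. Turn it without flinging it or pinching it between the fingers, neither lift nor shove the binder, and leave the other things on the desk where they are.

Things in the scene. Friction and masses are not known exactly. Their poses are not given: they have to be found in the camera images.
- binder: Open ring binder, loose, about 1.5 kg. Origin: centre of its underside. x runs along the spine away from the robot, y over the left-hand cover, z up. Covers 4 mm thick, 230 mm along x, to y = +-200 mm. On each a rigid block of pages, 205 mm along x, |y| 22 to 160 mm, top 34 mm above the desk. Steel rings at x = -70, 0, 70 mm, 56 mm high, within |y| = 21 mm.
- leaf (a joint): Divider's angle about the spine: 0 = flat on the right-hand (binder -y) pages, 1.57 = upright, 3.14 = flat on the left-hand pages, against a stop. Starts at 0.25 to 0.6. The hinge is stiff (friction 0.12 N m): the divider stays at any angle where it is left, so press it all the way down; 0.2 to 1.5 N at the free edge turns it.
- leaf_hinge (a point): Middle of the divider's hinge line, 36.5 mm above the binder's underside; the line runs along the binder's x axis.
- leaf_edge (a point): Middle of the divider's free edge, 170 mm from the hinge line, at mid thickness. Its y axis points from the free edge to the hinge, x along the edge. At the start this edge is 75 mm or more above the desk; beneath its last 10 mm is only the 4 mm cover (the pages end 160 mm from the hinge).
- leaf_board: The divider's grey plastic board (origin on the hinge line): 210 mm along the spine, 2 mm thick, reaching from 30 to 170 mm from the hinge line. It is the underside of the divider at the start and its upper side once turned. The whole divider is 4 mm thick and weighs about 90 g.
- leaf_panel: The brown card panel fixed on the divider's other side (upper side at the start; origin on the hinge line): 198 mm along the spine, 2 mm thick, from 35 to 164 mm from the hinge line.
- eraser: Bystander: white eraser block 22 x 55 x 14 mm lying just beyond the binder's far end. Origin: centre of its underside.
- glue_stick: Bystander: white glue stick standing upright, 25 mm across, 85 mm tall, just beyond the binder's far end. Origin: centre of its underside.
- note_pad: Bystander: pad of square paper notes 76 x 76 x 18 mm, 20 to 45 mm outside the edge of the binder's left-hand cover. Origin: centre of its underside.
- stapler: Bystander: black stapler 130 x 34 x 52 mm, on the right, beyond the mouse. Origin: centre of its underside.
- mouse: Bystander: white computer mouse 105 x 62 x 32 mm, on the right. Origin: centre of its underside.
- tape_roll: Bystander: clear roll of tape lying flat, 90 mm across, 20 mm high, on the left. Origin: centre of its underside.

How it is judged (in metres and radians):
On the way:
1. the fingers push the divider past upright (value of joint leaf between 1.6 and 2.8 rad and contact force between the fingers and leaf_board above 0.1 N), for 0.02 s.
At the end, for the whole second after the job is handed in: The divider lies flat on the left-hand pages (joint above 3.05 rad, within 5 degrees of fully flat) and at rest; the binder lies flat on the desk within 20 mm of where it was, and every other loose thing within 30 mm (value of joint leaf above 3.05 rad and velocity of joint leaf below 0.05 rad/s and height (world z) of binder below 0.005 m and angle between binder's own z axis and vertical below 0.05 rad and distance of binder from where it was at the start of the episode below 0.02 m and distance of each of eraser, glue_stick, note_pad, stapler, mouse, tape_roll from where it was at the start of the episode below 0.03 m); the robot touches nothing.
It fails at once if the divider is pinched (fingers press on its board and its panel at once, over 1.5 N each) (contact force between the fingers and leaf_board above 1.5 N and contact force between the fingers and leaf_panel above 1.5 N).
It fails at once if the divider is flung (faster than 6 rad/s) (velocity of joint leaf above 6 rad/s).
It fails at once if the binder is lifted or tipped (15 mm, 0.1 rad) or shoved more than 20 mm (height (world z) of binder above 0.015 m or angle between binder's own z axis and vertical above 0.1 rad or distance of binder from where it was at the start of the episode above 0.02 m).
It fails at once if another thing on the desk is moved more than 30 mm (distance of any of eraser, glue_stick, note_pad, stapler, mouse, tape_roll from where it was at the start of the episode above 0.03 m).
It also fails if it takes over 48 s, if anything falls off the work surface, if the arm or the gripper's body presses on something with over 40 N, if the wrist force passes 120 N, or if a joint passes its speed limit or range.

ROBOT

A 6-joint arm with a two-finger parallel gripper is mounted at the origin on the work surface. World frame = base frame: x ahead of the robot, y to its left, z up, the work surface at z = 0. Lengths are in mm, angles in rad, forces in N, time in s.
With the tool pointing down it reaches from about 350 to 975 mm from the base axis. Payload 7.1 kg.
Tool frame: the origin (TCP) lies at the very end of the fingers, on their centre line; the grasp point (between the pads) lies 19 mm behind it (ctrl.pinch_z is the z of the grasp point in the tool frame, in mm); z points along the fingers, y is the direction in which the jaws open and shut (so a half turn about z gives the same grasp; the last joint's range is limited). The gripper opens to 88 mm and grips with 3 to 60 N. Pads are 20 mm wide; open, the fingers measure 115 mm over their backs; the gripper's body (75 mm by 178 mm) begins 61 mm behind the grasp point.
Start: joints at [-1.338, 0.423, 1.63, -0, 1.089, -0.019], TCP at [155.736, -605.269, 202.475] pointing down, gripper open.
Joint ranges: [-3, 3], [-0.9, 2.11], [0.09, 2.58], [-1.31, 4.45], [0.11, 2.69], [-2.54, 2.54]. Speed limits (rad/s): [2.39, 2.39, 3.01, 3.14, 3.14, 3.14].

INTERFACE

Orientations are given as a rotation vector (axis times angle).
In Python, from workcell import get_obs, optics, ctrl gives the robot as it stands.
- The arm moves only by the shell command python3 -m jog 'ROWS'. ROWS is a JSON object of lists of equal length, an entry for each row: "delta_rot": the turn, a rotation vector about the tool's x, y, z in rad, a list of three; "translation": the shift along the tool's x, y, z in mm, a list of three; "hand": the opening, from -1 (shut) to 1 (fully open). In form: {"delta_rot": [[rx, ry, rz], ...], "translation": [[x, y, z], ...], "hand": [hand, ...]}. A call has 1 to 5 rows; each row is the pose to reach, as a shift and turn from the pose commanded when the call began, along the tool's axes at that moment; what a row does not reach only later rows make up. A row lasts 1/10 s, in which the tool goes at most 50 mm and 8.59 degrees, less where a joint would pass 70% of its speed; a pose out of reach is approached as far as the arm can. A call with a gripper value outside its range is refused whole. The fingers move at their own pace and stop on an object; the grip force is fixed at half the most. Time passes only in rows, so rows that repeat a pose let the fingers close. It gives the time, the measured TCP pose, the force and the opening at its end, in the units of the state.
- get_obs(): the state, without advancing time (a new reading comes with each control period).
- optics.get_image(name): name is "scene" or "top" or "wrist"; returns the picture (384x512x3 uint8, red, green, blue); there is no depth.
- optics.calibration(name): a dict with "intrinsics" (3x3 intrinsics, pixels), "cam_to_world" (4x4, takes a point from camera to world coordinates). Camera axes: x right, y up, looking along -z (the intrinsics and any distortion apply to the point x, -y, -z); pixel columns grow to the right and rows downward; lengths in mm; the calibration is good to about 2 mm. A picture is of the moment at which its call begins: read the wrist's pose just before it. calibration takes no time and is no camera call; for the wrist camera it gives the pose at the moment of the call.
- ctrl.close_job(): hands the job in, once; it reports no verdict.
The state is a dict: "t": time; "qpos": joint angles; "qvel": joint speeds; "joint_torque": joint torques, N m; "ee_pos": TCP position; "orientation": TCP orientation; "ft_force": force on the tool from outside, world axes, zero at the start; "moment": the same for the moment, N m; "width": finger opening in mm.
Only numpy, scipy, OpenCV 4.12 (cv2) and the standard library are available. Lean on these libraries where they do the work, as an engineer would, in place of code of your own. Each camera call takes 0.05 s, during which the arm holds its last target. There are 200 camera calls.

## Working session

There is one attempt and no reset: what is moved stays moved. The work goes in short steps, Python scripts to look and compute and a shell command to move; the robot and the scene stay as the last step left them, time stands still between calls to the robot, and variables do not carry over. Pictures are saved under pics/ and viewed, about 8 in all and at most 12, crops included, and the job is handed in when it is done.

```bash
ls; mkdir -p pics; python3 - <<'E'
from workcell import get_obs, optics, ctrl
import cv2,numpy as np
np.set_printoptions(suppress=True,precision=3)
o=get_obs();print(o)
ims=[]
for n in("scene","top"):
    c=optics.calibration(n);print(n,c)
    im=optics.get_image(n)[:,:,::-1];cv2.imwrite(f"pics/raw_{n}0.png",im)
cv2.imwrite("pics/top0.png",cv2.resize(cv2.imread("pics/raw_top0.png"),(800,600)))
cv2.imwrite("pics/scene0.png",cv2.resize(cv2.imread("pics/raw_scene0.png"),(800,600)))
E
```

```text
pics
{'t': 0.0, 'qpos': array([-1.338,  0.424,  1.631,  0.   ,  1.089, -0.019]), 'qvel': array([-0.   ,  0.001,  0.   ,  0.001, -0.001,  0.002]), 'joint_torque': array([ -0.003, -54.463, -27.366,   0.064,   0.023,  -0.   ]), 'ee_pos': array([ 155.599, -604.69 ,  201.702]), 'orientation': array([-3.115, -0.394,  0.   ]), 'ft_force': array([-0.864, -0.114, -0.388]), 'moment': array([ 0.018, -0.017,  0.046]), 'width': 87.66232142658818}
scene {'intrinsics': array([[352.909,   0.   , 248.329],
       [  0.   , 352.909, 188.678],
       [  0.   ,   0.   ,   1.   ]]), 'cam_to_world': array([[   0.849,   -0.314,    0.425, 1069.702],
       [   0.529,    0.481,   -0.699, -725.949],
       [   0.015,    0.818,    0.575,  675.802],
       [   0.   ,    0.   ,    0.   ,    1.   ]])}
top {'intrinsics': array([[363.763,   0.   , 254.525],
       [  0.   , 363.763, 192.931],
       [  0.   ,   0.   ,   1.   ]]), 'cam_to_world': array([[  -0.007,    0.996,   -0.085,  498.833],
       [  -1.   ,   -0.006,    0.016,   16.728],
       [   0.015,    0.086,    0.996, 1354.532],
       [   0.   ,    0.   ,    0.   ,    1.   ]])}
```

View pics/top0.png

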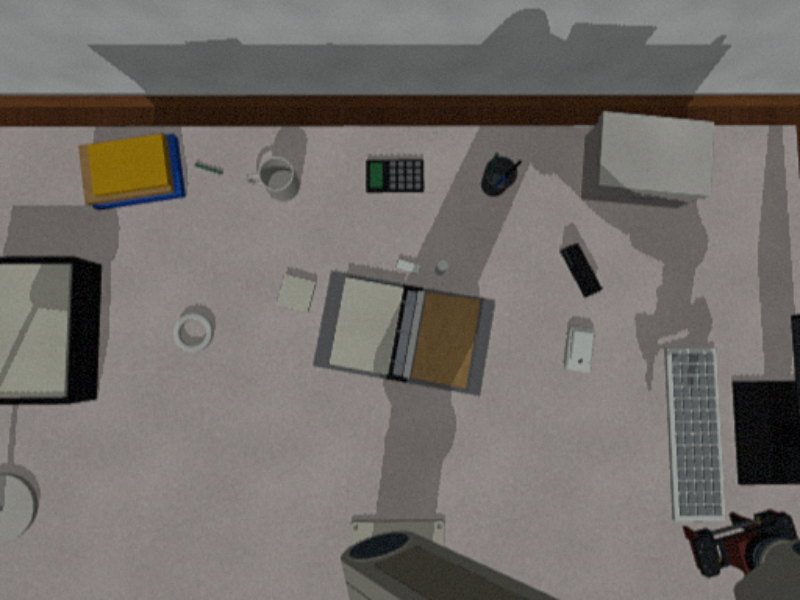

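View pics/scene0.png

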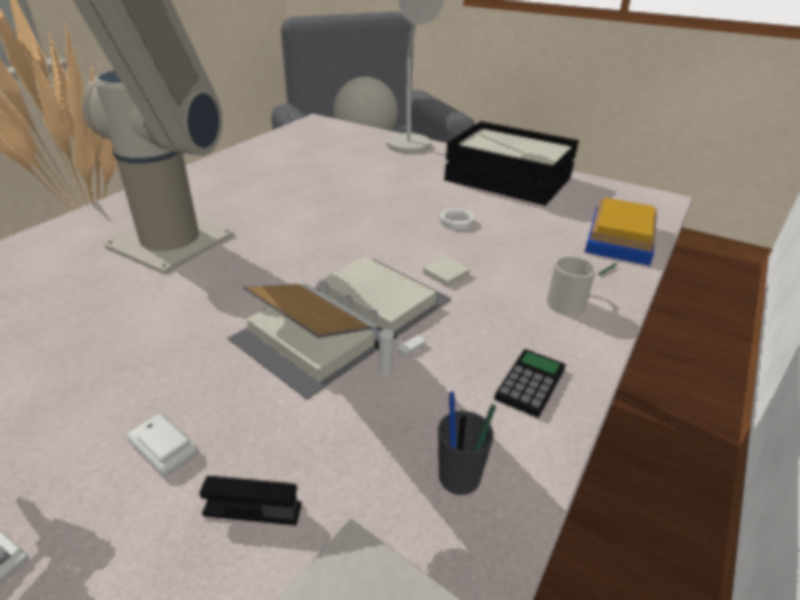

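Top (800x600): binder corners are about (332,270), (495,297), (480,395) and (315,365). The brown panel spans (412..482, 290..388). Scene: the divider is raised, with panel corners near (245,288), (300,284), (372,326) and (318,335).

```bash
cat > h.py <<'E'
import numpy as np,cv2
from workcell import get_obs, optics, ctrl
np.set_printoptions(suppress=True,precision=2)
def ray(n,p):
    c=optics.calibration(n);K=c["intrinsics"];T=c["cam_to_world"]
    v=np.linalg.inv(K)@[p[0],p[1],1];return T[:3,3],T[:3,:3]@[v[0],-v[1],-v[2]]
def plane(n,p,z):
    o,d=ray(n,p);return o+d*(z-o[2])/d[2]
def tri(p,q):
    o,d=ray("top",p);a,b=ray("scene",q)
    s=np.linalg.lstsq(np.c_[d,-b],a-o,rcond=None)[0]
    P,Q=o+d*s[0],a+b*s[1];return (P+Q)/2,np.linalg.norm(P-Q)
E
python3 - <<'E'
from h import *
k=.64
C=[plane("top",(np.array(p)+.5)*k-.5,4) for p in[(332,270),(495,297),(480,395),(315,365)]]
C=np.array(C);print(C,[np.linalg.norm(C[i]-C[i-1]) for i in range(4)],C.mean(0))
for n in("top","scene"):
    im=cv2.imread(f"pics/raw_{n}0.png");h=cv2.cvtColor(im,cv2.COLOR_BGR2HSV)
    m=cv2.inRange(h,(8,110,40),(22,255,200))
    if n=="top": m[:,:250]=0;m[:170]=0;m[260:]=0;m[:,330:]=0
    else: m[:,:140]=0;m[:170]=0;m[230:]=0;m[:,260:]=0
    cs=max(cv2.findContours(m,0,2)[0],key=cv2.contourArea)
    hull=cv2.convexHull(cs)
    e=cv2.approxPolyN(hull,4)[0] if hasattr(cv2,'approxPolyN') else cv2.approxPolyDP(hull,5,True)[:,0]
    print(n,cv2.contourArea(cs),e.tolist())
E
```

```text
[[ 691.79  152.64    4.  ]
 [ 624.58 -236.94    4.  ]
 [ 392.81 -196.37    4.  ]
 [ 466.14  192.08    4.  ]] [np.float64(229.07128257924427), np.float64(395.33467873138034), np.float64(235.29690322988552), np.float64(395.31590306147433)] [543.83 -22.15   4.  ]
top 1855.0 [[307, 192], [297, 248], [263, 241], [273, 187]]
scene 908.0 [[234, 208], [204, 213], [159, 184], [191, 183]]
```

```bash
python3 - <<'E'
from h import *
yaw=-.177;X=np.array([np.cos(yaw),np.sin(yaw),0]);Y=np.array([-X[1],X[0],0]);c=np.array([543.8,-22.1,0])
for a,b in [((307,192),(204,213)),((297,248),(159,184)),((263,241),(191,183)),((273,187),(234,208))]:
    P,e=tri(a,b);d=P-c;by=d@Y;bz=P[2]-36.5
    print(P,"res",round(e,1),"binder",np.array([d@X,by]),"r",np.hypot(by,bz),"ang",np.arctan2(bz,-by))
for a in ["eraser","x"]:pass
# glue stick top, eraser in top view (800px 442,262 / 405,264)
for p,z in [((442,262),85),((405,264),14),((297,290),18)]:
    P=plane("top",(np.array(p)+.5)*.64-.5,z);d=P-c;print(P,[d@X,d@Y])
E
```

```text
[ 608.35 -184.55  103.73] res 0.4 binder [  92.15 -148.54] r 163.04729564827983 ang 0.42499033766324845
[ 416.46 -146.97  100.4 ] res 0.4 binder [-103.37 -145.34] r 158.76833900259413 ang 0.4142207245981237
[437.61 -33.75  47.42] res 2.6 binder [-102.48  -30.17] r 32.0839872198862 ang 0.3472908969154432
[628.8  -72.19  54.82] res 6.1 binder [ 92.5  -34.34] r 38.91693424369086 ang 0.4900253979946546
[ 697.14 -103.46   85.  ] [np.float64(165.26569400288392), np.float64(-53.08872358330326)]
[703.86 -21.88  14.  ] [np.float64(157.52117057578607), np.float64(28.39559352497488)]
[642.65 233.51  18.  ] [np.float64(52.29921901335749), np.float64(269.02586430177365)]
```

```bash
cat >> h.py <<'E'
from scipy.spatial.transform import Rotation as R
yaw=-.177;BX=np.array([np.cos(yaw),np.sin(yaw),0]);BY=np.array([-BX[1],BX[0],0]);BC=np.array([543.8,-22.1,0])-4*BX
def state():
    o=get_obs();d=o["ee_pos"]-BC;r=R.from_rotvec(o["orientation"]).as_matrix();z=r[:,2]
    print("t",round(o["t"],2),"binder xyz",d@BX,d@BY,d[2],"tilt deg",np.degrees(np.arctan2(z@BY,-z[2])),"F",o["ft_force"],"w",round(o["width"],1),"q",o["qpos"])
    return o
def go(*wps):
    """each wp: (xb,yb,z,tilt deg) -> printed rows from the present pose"""
    o=state();r0=R.from_rotvec(o["orientation"])
    for xb,yb,z,t in wps:
        t=np.radians(t);zz=np.sin(t)*BY-np.cos(t)*np.array([0,0,1])
        r=R.from_matrix(np.c_[np.cross(BX,zz),BX,zz]);p=BC+xb*BX+yb*BY+[0,0,z]
        print((xb,yb,z),"rot",(r0.inv()*r).as_rotvec(),"tr",r0.inv().apply(p-o["ee_pos"]))
E
python3 -c "
from h import *
go((0,-260,200,0),(0,-260,160,50))"
```

```text
t 0.1 binder xyz -275.5119274292318 -641.9060060682192 201.79431031445395 tilt deg 0.07339537993411781 F [ 0.13 -0.98  0.45] w 87.9 q [-1.34  0.42  1.63  0.    1.09 -0.02]
(0, -260, 200) rot [-0.   -0.   -1.14] tr [ 409.35 -232.79    2.14]
(0, -260, 160) rot [ 0.5   0.77 -1.07] tr [ 409.35 -232.73   42.14]
```

```bash
python3 -m jog '{"delta_rot":[[0,0,-1.14],[0,0,-1.14],[0,0,-1.14],[0,0,-1.14],[0,0,-1.14]],"translation":[[409,-233,0],[409,-233,0],[409,-233,0],[409,-233,0],[409,-233,0]],"hand":[-1,-1,-1,-1,-1]}'; python3 -c "
from h import *
go((0,-260,200,0),(0,-260,160,50))"
```

```text
t: 0.6
ee_pos: [336.2, -429.6, 202.3]
orientation: [-2.751, -1.516, -0.0]
ft_force: [0.0, -0.1, -0.8]
width: 51.3
t 0.6 binder xyz -128.58157682149957 -437.6966654262444 202.27021779438664 tilt deg 0.017660425246864783 F [ 0.03 -0.08 -0.8 ] w 51.3 q [-0.93  0.31  1.81  0.    1.03 -0.37]
(0, -260, 200) rot [-0.   -0.   -0.39] tr [213.04  52.17   2.29]
(0, -260, 160) rot [ 0.17  0.86 -0.36] tr [213.04  52.18  42.29]
```

```bash
python3 -m jog '{"delta_rot":[[0,0,-0.39],[0,0,-0.39],[0,0,-0.39],[0,0,-0.39],[0,0,-0.39]],"translation":[[213,52,0],[213,52,0],[213,52,0],[213,52,0],[213,52,0]],"hand":[-1,-1,-1,-1,-1]}'; python3 -c "
from h import *
go((0,-260,160,50))"
```

```text
t: 1.1
ee_pos: [496.2, -276.8, 202.3]
orientation: [-2.408, -2.018, -0.001]
ft_force: [-0.3, 0.3, 0.4]
width: 11.1
t 1.1 binder xyz 2.0427309521310666 -259.13117434382656 202.27608388329293 tilt deg 0.03788058363174763 F [-0.25  0.28  0.42] w 11.1 q [-0.53  0.34  1.76  0.    1.04 -0.35]
(0, -260, 160) rot [-0.    0.87  0.  ] tr [-0.89 -2.06 42.27]
```

```bash
python3 -m jog '{"delta_rot":[[0,0.15,0],[0,0.3,0],[0,0.45,0],[0,0.6,0],[0,0.75,0]],"translation":[[0,0,8],[0,0,16],[0,0,24],[0,0,32],[0,0,42]],"hand":[-1,-1,-1,-1,-1]}'; python3 -c "
from h import *
go((0,-260,160,50),(0,-205,60,50),(0,-130,62,50))"
```

```text
t: 1.6
ee_pos: [494.4, -280.8, 161.1]
orientation: [-1.957, -1.636, -0.779]
ft_force: [0.4, 0.0, -0.2]
width: 0.3
t 1.6 binder xyz 0.8934098182945056 -263.37252168102424 161.09931009700068 tilt deg 43.244916058753795 F [ 0.38  0.05 -0.19] w 0.3 q [-0.85  0.65  1.58  0.57  1.46 -0.9 ]
(0, -260, 160) rot [0.   0.12 0.  ] tr [ 1.7  -0.91  3.11]
(0, -205, 60) rot [0.   0.12 0.  ] tr [-26.74  -1.34 113.63]
(0, -130, 62) rot [0.   0.12 0.  ] tr [ 29.26  -1.54 163.56]
```

```bash
python3 -m jog '{"delta_rot":[[0,0.12,0],[0,0.12,0],[0,0.12,0],[0,0.12,0],[0,0.12,0]],"translation":[[-9,0,38],[-18,0,76],[-27,0,114],[-27,0,114],[-27,0,114]],"hand":[-1,-1,-1,-1,-1]}'; python3 -c "
from h import *
go((0,-130,62,50))
im=optics.get_image('scene')[:,:,::-1];cv2.imwrite('pics/s1.png',cv2.resize(im[130:290,100:310],None,fx=3,fy=3))"
```

```text
t: 2.1
ee_pos: [504.1, -222.8, 58.9]
orientation: [-1.874, -1.566, -0.871]
ft_force: [-0.0, -0.7, -0.0]
width: 0.6
t 2.1 binder xyz 0.2989544820657103 -204.527440862069 58.87432572471175 tilt deg 49.90107054047726 F [-0.03 -0.71 -0.05] w 0.6 q [-0.82  0.82  1.64  0.68  1.36 -1.02]
(0, -130, 62) rot [ 0.  0. -0.] tr [50.39 -0.4  55.  ]
```

View pics/s1.png

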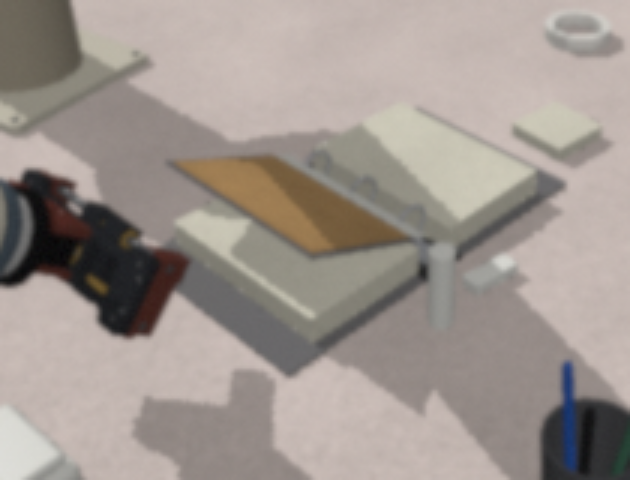

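The picture shows the closed fingertips near (180,265), outside the page block and below the raised free edge, which runs (170,160)-(315,253). The gap above the pages is clear, so I'm going in.

```bash
python3 -m jog '{"delta_rot":[[0,0,0],[0,0,0],[0,0,0],[0,0,0]],"translation":[[16,0,18],[32,0,36],[48,0,54],[48,0,54]],"hand":[-1,-1,-1,-1]}'; python3 -c "
from h import *
def arc(r,th,off=13):
    th=np.radians(th);return -r*np.cos(th)-off*np.sin(th), 36.5+r*np.sin(th)-off*np.cos(th)
w=[(0,*arc(140,th),t) for th,t in ((30,48),(36,46),(42,44),(48,42),(54,38))]
go(*w)"
```

```text
t: 2.55
ee_pos: [517.9, -151.0, 62.9]
orientation: [-1.874, -1.571, -0.872]
ft_force: [0.1, -0.2, -0.1]
width: 0.4
t 2.55 binder xyz 1.1949330005085765 -131.42255029072007 62.92635575162534 tilt deg 49.79411907988985 F [ 0.13 -0.25 -0.12] w 0.4 q [-0.72  0.78  1.73  0.75  1.28 -1.02]
(0, np.float64(-127.74355652982142), np.float64(95.24166975080229)) rot [ 0.   -0.03  0.  ] tr [ 27.06  -1.11 -18.05]
(0, np.float64(-120.9035874922948), np.float64(108.27271439407193)) rot [ 0.   -0.07  0.  ] tr [ 41.42  -1.07 -21.24]
(0, np.float64(-112.73897344950035), np.float64(120.51740215903402)) rot [ 0.  -0.1  0. ] tr [ 56.05  -1.04 -22.91]
(0, np.float64(-103.33916762144628), np.float64(131.84157768417003)) rot [ 0.   -0.14  0.  ] tr [ 70.76  -1.01 -23.04]
(0, np.float64(-92.80715624782056), np.float64(142.1211709326905)) rot [ 0.   -0.21  0.  ] tr [ 85.41  -0.98 -21.63]
```

```bash
python3 -m jog '{"delta_rot":[[0,-0.02,0],[0,-0.03,0],[0,-0.07,0],[0,-0.1,0],[0,-0.14,0]],"translation":[[14,0,-9],[27,0,-18],[41,0,-21],[56,0,-23],[71,0,-23]],"hand":[-1,-1,-1,-1,-1]}'; cat >> h.py <<'E'
def arc(th,t,r=140,off=13,xb=0):
    th=np.radians(th);return xb,round(-r*np.cos(th)-off*np.sin(th),1), round(36.5+r*np.sin(th)-off*np.cos(th),1),t
E
python3 -c "
from h import *
go(*[arc(*a) for a in ((54,39),(60,35),(66,30),(72,25),(78,20))])
im=optics.get_image('scene')[:,:,::-1];cv2.imwrite('pics/s2.png',cv2.resize(im[90:290,80:310],None,fx=2.5,fy=2.5))"
```

```text
t: 3.05
ee_pos: [523.2, -126.4, 131.8]
orientation: [-1.978, -1.652, -0.755]
ft_force: [1.1, 0.2, -0.9]
width: 0.4
t 3.05 binder xyz 2.067875880932184 -106.26453169441028 131.79713989001786 tilt deg 41.60635668596503 F [ 1.09  0.15 -0.91] w 0.4 q [-0.64  0.59  1.79  0.69  1.23 -0.85]
(0, np.float64(-92.8), np.float64(142.1)) rot [ 0.01 -0.05 -0.  ] tr [16.91 -2.08  1.23]
(0, np.float64(-81.3), np.float64(151.2)) rot [ 0.01 -0.12 -0.  ] tr [31.55 -2.08  2.06]
(0, np.float64(-68.8), np.float64(159.1)) rot [ 0.01 -0.2  -0.  ] tr [46.14 -2.1   4.45]
(0, np.float64(-55.6), np.float64(165.6)) rot [ 0.01 -0.29 -0.  ] tr [60.33 -2.12  8.36]
(0, np.float64(-41.8), np.float64(170.7)) rot [ 0.01 -0.38 -0.  ] tr [74.03 -2.15 13.71]
```

View pics/s2.png

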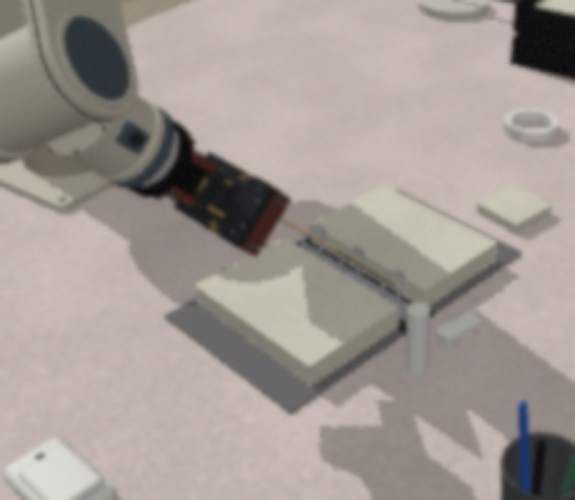

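The leaf is now nearly edge-on to the camera, a thin line (285,215)-(400,292) behind the fingers. That fits θ≈50°, with the fingers beneath it. Continuing the arc.

```bash
python3 -m jog '{"delta_rot":[[0,-0.05,0],[0,-0.12,0],[0,-0.2,0],[0,-0.29,0],[0,-0.38,0]],"translation":[[17,-2,1],[32,-2,2],[46,-2,4],[60,-2,8],[74,-2,14]],"hand":[-1,-1,-1,-1,-1]}'; python3 -c "
from h import *
go(*[arc(*a) for a in ((84,16),(90,12),(96,8),(102,4),(108,0))])"
```

```text
t: 3.6
ee_pos: [533.0, -62.0, 170.7]
orientation: [-2.225, -1.856, -0.393]
ft_force: [-0.2, -1.2, -0.3]
width: 0.7
t 3.6 binder xyz 0.4344261335817277 -41.14632982017013 170.71453942305322 tilt deg 19.81231526200483 F [-0.17 -1.19 -0.32] w 0.7 q [-0.35  0.37  1.86  0.41  1.01 -0.4 ]
(0, np.float64(-27.6), np.float64(174.4)) rot [ 0.01 -0.07 -0.  ] tr [13.99 -0.47  1.12]
(0, np.float64(-13.0), np.float64(176.5)) rot [ 0.01 -0.14 -0.  ] tr [28.44 -0.52  4.09]
(0, np.float64(1.7), np.float64(177.1)) rot [ 0.01 -0.21 -0.  ] tr [42.47 -0.57  8.51]
(0, np.float64(16.4), np.float64(176.1)) rot [ 0.01 -0.28 -0.  ] tr [55.96 -0.64 14.44]
(0, np.float64(30.9), np.float64(173.7)) rot [ 0.   -0.35 -0.  ] tr [68.79 -0.7  21.61]
```

```bash
python3 -m jog '{"delta_rot":[[0,-0.07,0],[0,-0.14,0],[0,-0.21,0],[0,-0.28,0],[0,-0.35,0]],"translation":[[14,0,1],[28,0,4],[42,0,9],[56,0,14],[69,0,22]],"hand":[-1,-1,-1,-1,-1]}'; python3 -c "
from h import *
go(*[arc(*a) for a in ((114,-3),(120,-6),(126,-9),(132,-10),(138,-10))])
im=optics.get_image('scene')[:,:,::-1];cv2.imwrite('pics/s3.png',cv2.resize(im[60:290,80:330],None,fx=2.5,fy=2.5))"
```

```text
t: 4.1
ee_pos: [546.2, 10.2, 173.8]
orientation: [2.409, 2.009, 0.001]
ft_force: [-0.4, -1.0, -0.1]
width: 0.6
t 4.1 binder xyz 0.6867096907808053 32.21586603756442 173.80703637302568 tilt deg -0.15396866801323664 F [-0.43 -0.95 -0.12] w 0.6 q [-0.    0.34  1.83 -0.    0.96  0.18]
(0, np.float64(45.1), np.float64(169.7)) rot [ 0.   -0.05 -0.  ] tr [12.89 -0.75  4.07]
(0, np.float64(58.7), np.float64(164.2)) rot [ 0.  -0.1 -0. ] tr [26.51 -0.82  9.53]
(0, np.float64(71.8), np.float64(157.4)) rot [ 0.   -0.15 -0.  ] tr [39.63 -0.89 16.3 ]
(0, np.float64(84.0), np.float64(149.2)) rot [ 0.   -0.17 -0.  ] tr [51.85 -0.97 24.46]
(0, np.float64(95.3), np.float64(139.8)) rot [ 0.   -0.17 -0.  ] tr [63.17 -1.04 33.83]
```

View pics/s3.png

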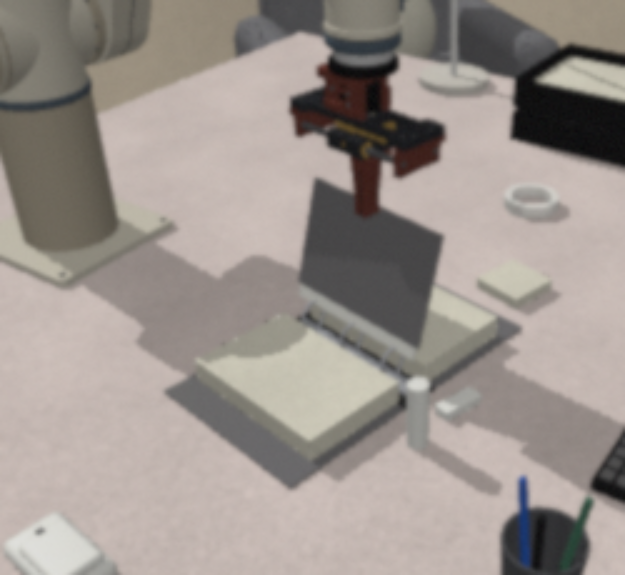

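The leaf is upright and just past it. The closed fingers, tip at (368,212), press the grey board at its upper edge, and nothing else has been disturbed. Next I press it down with the tool vertical.

```bash
python3 -m jog '{"delta_rot":[[0,0,0],[0,0,0],[0,0,0],[0,0,0],[0,0,0]],"translation":[[13,0,4],[26,0,9],[40,0,16],[52,0,24],[63,0,34]],"hand":[-1,-1,-1,-1,-1]}'; python3 -c "
from h import *
go(*[arc(a,0,135,2+10*np.sin(np.radians(a))) for a in (144,150,156,162,168,174,177)])"
```

```text
t: 4.65
ee_pos: [555.9, 73.5, 136.8]
orientation: [-2.412, -2.013, -0.0]
ft_force: [0.5, -0.8, 0.4]
width: 0.8
t 4.65 binder xyz -0.9349939934338316 96.25685651244244 136.78584690997303 tilt deg 0.017845716590268436 F [ 0.49 -0.78  0.35] w 0.8 q [0.11 0.42 1.82 0.   0.9  0.29]
(0, np.float64(104.6), np.float64(122.2)) rot [-0. -0. -0.] tr [ 8.34  0.91 14.59]
(0, np.float64(113.4), np.float64(110.1)) rot [-0. -0. -0.] tr [17.14  0.89 26.69]
(0, np.float64(120.9), np.float64(97.0)) rot [-0. -0. -0.] tr [24.63  0.87 39.79]
(0, np.float64(126.8), np.float64(83.1)) rot [-0. -0. -0.] tr [30.53  0.86 53.7 ]
(0, np.float64(131.2), np.float64(68.6)) rot [-0. -0. -0.] tr [34.92  0.85 68.2 ]
(0, np.float64(133.9), np.float64(53.6)) rot [-0. -0. -0.] tr [37.62  0.84 83.2 ]
(0, np.float64(134.7), np.float64(46.1)) rot [-0. -0. -0.] tr [38.42  0.84 90.7 ]
```

```bash
python3 -m jog '{"delta_rot":[[0,0,0],[0,0,0],[0,0,0],[0,0,0],[0,0,0]],"translation":[[8,0,15],[17,0,27],[25,0,40],[31,0,54],[35,0,68]],"hand":[-1,-1,-1,-1,-1]}'; python3 -m jog '{"delta_rot":[[0,0,0],[0,0,0],[0,0,0]],"translation":[[2,0,10],[3,0,18],[3,0,25]],"hand":[-1,-1,-1]}'; python3 -c "
from h import *
state()"
```

```text
t: 5.15
ee_pos: [561.9, 108.0, 68.2]
orientation: [-2.411, -2.014, 0.0]
ft_force: [-0.1, 1.0, 0.3]
width: 0.2
t: 5.45
ee_pos: [562.4, 110.3, 43.8]
orientation: [-2.411, -2.014, 0.0]
ft_force: [-0.7, 0.4, 0.9]
width: 0.2
t 5.45 binder xyz -1.033449247243935 133.6335406972204 43.84400840343096 tilt deg -0.00505162532457228 F [-0.7   0.37  0.89] w 0.2 q [ 0.17  0.57  1.83 -0.    0.73  0.35]
```

```bash
python3 -m jog '{"delta_rot":[[0,0,0],[0,0,0],[0,0,0]],"translation":[[0,0,2],[0,0,4],[0,0,4]],"hand":[-1,-1,-1]}'; python3 -m jog '{"delta_rot":[[0,0,0],[0,0,0]],"translation":[[0,0,1],[0,0,1]],"hand":[-1,-1]}'
```

```text
t: 5.75
ee_pos: [562.5, 110.2, 40.6]
orientation: [2.411, 2.014, 0.0]
ft_force: [1.8, -0.7, -0.1]
width: 0.6
t: 5.95
ee_pos: [562.7, 110.4, 39.8]
orientation: [2.411, 2.014, 0.001]
ft_force: [0.1, -0.5, -0.1]
width: 0.6
```

```bash
for i in 1 2; do python3 -m jog '{"delta_rot":[[0,0,0],[0,0,0]],"translation":[[0,0,1],[0,0,1]],"hand":[-1,-1]}' | egrep "pos|ft"; done
```

```text
ee_pos: [562.5, 110.4, 38.6]
ft_force: [0.7, -0.2, 0.1]
ee_pos: [562.4, 110.4, 37.5]
ft_force: [0.2, -1.0, -0.4]
```

```bash
for i in 1 2; do python3 -m jog '{"delta_rot":[[0,0,0],[0,0,0]],"translation":[[0,0,1],[0,0,1]],"hand":[-1,-1]}' | egrep "pos|ft"; done; python3 -c "
from h import *
im=optics.get_image('scene')[:,:,::-1];cv2.imwrite('pics/s4.png',cv2.resize(im[60:290,80:330],None,fx=2.5,fy=2.5))"
```

```text
ee_pos: [562.3, 110.3, 36.4]
ft_force: [0.2, 0.5, 0.6]
ee_pos: [562.3, 110.4, 35.4]
ft_force: [-0.9, -0.9, -0.2]
```

View pics/s4.png

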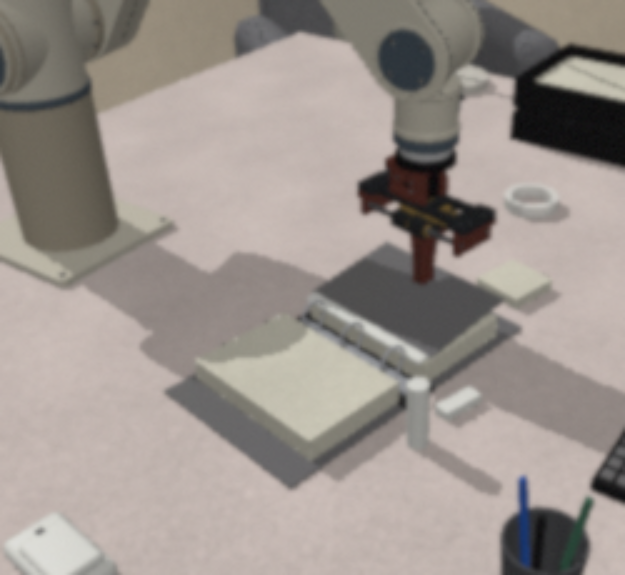

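The board lies almost flat on the left pages, with the fingertip on it at (424,282). No contact force shows yet, so I keep pressing in 1 mm steps.

```bash
for i in 1 2 3; do python3 -m jog '{"delta_rot":[[0,0,0],[0,0,0]],"translation":[[0,0,1],[0,0,1]],"hand":[-1,-1]}' | egrep "pos|ft"; python3 -c "
from workcell import get_obs
print(get_obs()['ft_force'],get_obs()['moment'],get_obs()['joint_torque'][1:3])"; done
```

```text
ee_pos: [562.4, 110.3, 34.4]
ft_force: [0.0, 0.1, 0.2]
[0.01808099 0.06723973 0.18085467] [-0.05638858 -0.0615869  -0.04520637] [-54.5983994  -18.03717434]
ee_pos: [562.4, 110.3, 33.4]
ft_force: [-0.4, -0.2, 0.2]
[-0.4294798  -0.17022589  0.19541274] [-0.00233481 -0.08770619  0.03061569] [-54.63816762 -17.98628747]
ee_pos: [562.4, 110.4, 32.4]
ft_force: [-0.2, 0.4, -0.3]
[-0.2099526   0.42771891 -0.28235256] [ 0.01705763 -0.06762509 -0.01540551] [-54.67575788 -17.93153465]
```

```bash
python3 - <<'E'
from h import *
def proj(n,P):
    c=optics.calibration(n);p=np.linalg.inv(c["cam_to_world"])@[*P,1];q=c["intrinsics"]@[p[0],-p[1],-p[2]];return q[:2]/q[2]
P=get_obs()["ee_pos"]
for dz in(0,3,10):
    q=proj("scene",P+[0,0,dz]);print(dz,q,(q-[80,60])*2.5)
# expected leaf corners if flat at z=38.5
for xb,yb in((-105,170),(105,170),(105,30),(-105,30)):
    q=proj("scene",BC+xb*BX+yb*BY+[0,0,38.5]);print(xb,yb,(q-[110,110])*5)
im=optics.get_image('scene')[:,:,::-1];cv2.imwrite('pics/s5.png',cv2.resize(im[110:230,190:310],None,fx=5,fy=5,interpolation=cv2.INTER_CUBIC))
E
```

```text
0 [249.   177.87] [422.49 294.69]
3 [249.01 177.12] [422.52 292.79]
10 [249.04 175.34] [422.61 288.35]
-105 170 [620.06 255.94]
105 170 [855.91 371.25]
105 30 [711.11 468.31]
-105 30 [472.01 334.94]
```

View pics/s5.png

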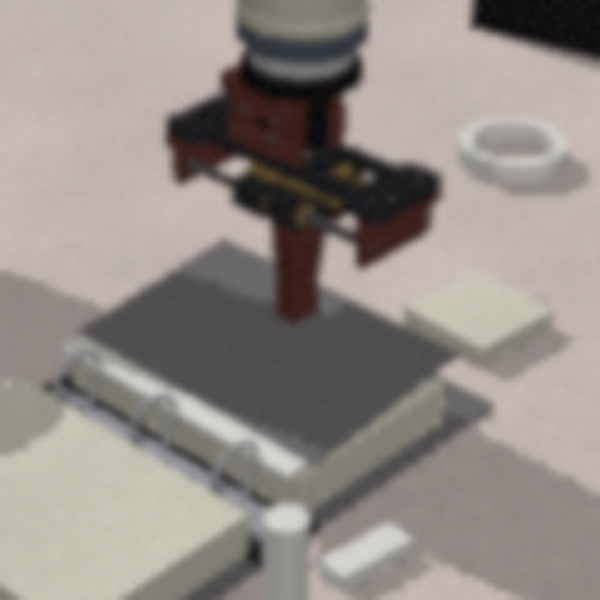

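The free edge projects about 3 px higher than a flat leaf should, so roughly 10 mm up. The real fingertip also shows about 3 px above the reported TCP. So it isn't flat yet, and I keep pressing until the force rises.

```bash
for i in 1 2 3; do python3 -m jog '{"delta_rot":[[0,0,0],[0,0,0]],"translation":[[0,0,2],[0,0,2]],"hand":[-1,-1]}' | egrep "pos|ft"; done
```

```text
ee_pos: [562.3, 110.3, 30.3]
ft_force: [-0.1, -0.1, -0.6]
ee_pos: [562.3, 110.3, 28.3]
ft_force: [0.2, 0.0, 0.2]
ee_pos: [562.3, 110.3, 26.3]
ft_force: [0.6, 0.5, 1.1]
```

```bash
for i in 1 2 ; do python3 -m jog '{"delta_rot":[[0,0,0],[0,0,0]],"translation":[[0,0,1],[0,0,1]],"hand":[-1,-1]}' | egrep "pos|ft"; done;  python3 - <<'E'
from h import *
im=optics.get_image('scene')[:,:,::-1];cv2.imwrite('pics/s6.png',cv2.resize(im[110:230,190:310],None,fx=5,fy=5,interpolation=cv2.INTER_CUBIC))
E
```

```text
ee_pos: [562.4, 110.3, 25.4]
ft_force: [-0.4, 0.0, 0.5]
ee_pos: [562.4, 110.3, 24.4]
ft_force: [-0.5, 0.4, 0.3]
```

View pics/s6.png

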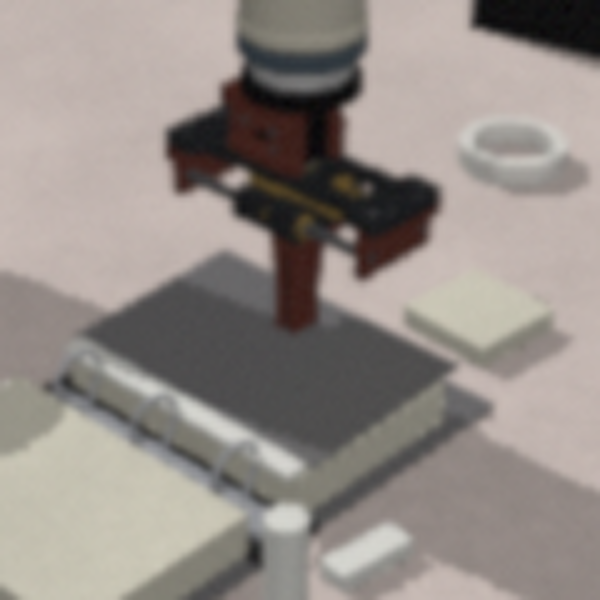

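The board's free-edge corners dropped to (225,250) and (455,365), against (220,256) and (456,371) predicted for flat. Nearly there.

```bash
for i in 1 2 3; do python3 -m jog '{"delta_rot":[[0,0,0],[0,0,0]],"translation":[[0,0,1],[0,0,1]],"hand":[-1,-1]}' | egrep "pos|ft"; done
```

```text
ee_pos: [562.4, 110.4, 23.5]
ft_force: [-0.5, -0.3, -0.1]
ee_pos: [562.4, 110.4, 22.4]
ft_force: [0.7, 0.3, -0.5]
ee_pos: [562.4, 110.3, 21.4]
ft_force: [0.1, -0.5, -0.0]
```

```bash
for i in 1 2 3; do python3 -m jog '{"delta_rot":[[0,0,0],[0,0,0]],"translation":[[0,0,1],[0,0,1]],"hand":[-1,-1]}' | egrep "pos|ft"; done;  python3 - <<'E'
from h import *
im=optics.get_image('scene')[:,:,::-1];cv2.imwrite('pics/s7.png',cv2.resize(im[110:230,190:310],None,fx=5,fy=5,interpolation=cv2.INTER_CUBIC))
E
```

```text
ee_pos: [562.4, 110.4, 20.4]
ft_force: [0.7, 0.2, -0.3]
ee_pos: [562.4, 110.4, 19.4]
ft_force: [0.0, 0.2, -0.0]
ee_pos: [562.5, 110.4, 18.7]
ft_force: [-0.5, 1.4, 1.9]
```

View pics/s7.png

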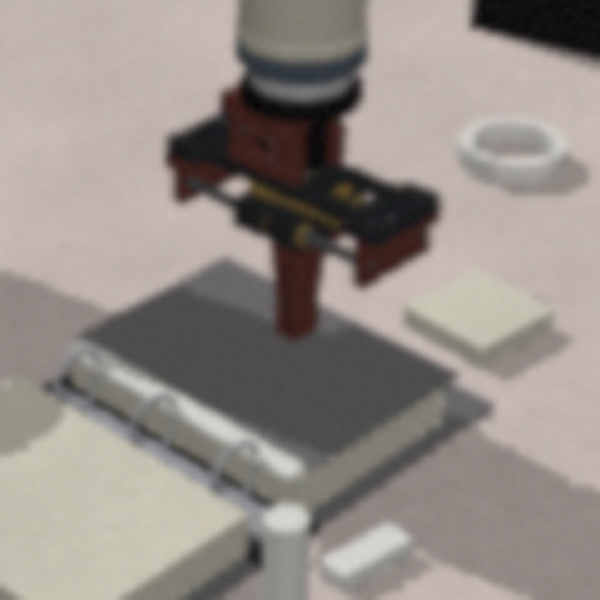

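The board now lies on the pages, with corners at (225,260) and (455,378), and the force is starting to rise. I press a little more.

```bash
for i in 1 2 3; do python3 -m jog '{"delta_rot":[[0,0,0],[0,0,0],[0,0,0]],"translation":[[0,0,1],[0,0,1],[0,0,1]],"hand":[-1,-1,-1]}' | egrep "pos|ft"; done
```

```text
ee_pos: [562.5, 110.4, 18.5]
ft_force: [-3.3, -0.9, 11.1]
ee_pos: [562.6, 110.4, 18.3]
ft_force: [-5.3, -1.4, 18.8]
ee_pos: [562.7, 110.4, 18.1]
ft_force: [-9.0, -1.9, 28.1]
```

The stop is firm at 28 N. Now I retract straight up.

```bash
python3 -m jog '{"delta_rot":[[0,0,0],[0,0,0],[0,0,0],[0,0,0],[0,0,0]],"translation":[[0,0,-4],[0,0,-15],[0,0,-50],[0,0,-100],[0,0,-150]],"hand":[-1,-1,-1,-1,-1]}'; python3 -m jog '{"delta_rot":[[0,0,0],[0,0,0],[0,0,0],[0,0,0],[0,0,0]],"translation":[[-30,0,-30],[-60,0,-60],[-60,0,-60],[-60,0,-60],[-60,0,-60]],"hand":[-1,-1,-1,-1,-1]}'; python3 - <<'E'
from h import *
im=optics.get_image('scene')[:,:,::-1];a=cv2.resize(im[110:230,130:310],(798,532),interpolation=cv2.INTER_CUBIC);cv2.imwrite('pics/s8.png',a)
print(get_obs()["ft_force"])
E
```

```text
t: 11.15
ee_pos: [561.7, 110.2, 166.8]
orientation: [-2.41, -2.013, 0.002]
ft_force: [1.0, 0.3, 0.4]
width: 0.3
t: 11.65
ee_pos: [551.0, 51.8, 224.3]
orientation: [-2.41, -2.013, 0.002]
ft_force: [-0.9, -0.1, -0.2]
width: 0.3
[ 0.22 -0.03 -0.49]
```

View pics/s8.png

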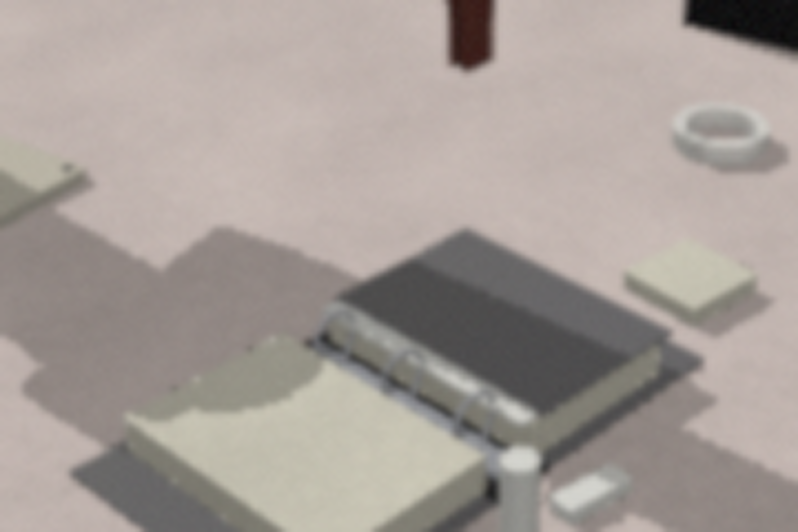

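The divider stayed flat: its far corner is at raw (235,162), the same as when pressed. The hand is clear, so I'm handing in.

```bash
python3 -c "
from workcell import ctrl
print(ctrl.close_job())"
```

```text
the job is handed in; nothing more can be done
None
```

The divider is turned over and lies flat on the left-hand pages, and I handed the job in at about 11.7 s of the 48 s allowed. `close_job` gives no verdict, so I don't know the judged result.

- **The move:** I shut the fingers and slid them under the raised edge, which I measured at about 0.42 rad. I then swept the divider over the rings in small steps and pressed it down until the force reached 28 N against the stop.
- **Last checks:** After I retracted, the divider's free-edge corner was at the same pixel as when it was pressed down. The force on the hand was near zero, and the binder, eraser, glue stick, note pad and tape roll looked unmoved. The mouse and stapler were outside the final picture. The hand passed near the mouse only on the approach, with the tip at about 200 mm, but I didn't look at either again.
- **What disagreed:** The divider reached the stop at a reported fingertip height of 18 mm, about 20 mm lower than the 38.5 mm I expected. The closed fingers also showed above the reported tip in the picture. So I went by force and pictures for the final press, not the reported height.

I viewed 9 pictures in all.

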